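Stack the tray and the matching lid on the paint tub in its wooden holder

ROBOT

A 6-joint arm with a two-finger parallel gripper is mounted at the origin on the work surface. World frame = base frame: x ahead of the robot, y to its left, z up, the work surface at z = 0. Lengths are in m, angles in degrees, forces in N, time in s.
With the tool pointing down it reaches from about 0.35 to 0.875 m from the base axis. Payload 4.2 kg.
Tool frame: the origin (TCP) lies on the front face of the gripper's body, between the roots of the fingers; the fingertips stand 70 mm ahead of it and the grasp point (between the pads) lies 51 mm ahead of it (r.nose_length is the distance from the TCP to the fingertips, in m); z points along the fingers, y is the direction in which the jaws open and shut (so a half turn about z gives the same grasp; the last joint's range is limited). The gripper opens to 87 mm and grips with 3 to 60 N. Pads are 19 mm wide; open, the fingers measure 117 mm over their backs; the gripper's body (75 mm by 190 mm) begins 51 mm behind the grasp point.
Start: joints at [-53.136, 22.042, 0.453, 0, -68.411, -14.817], TCP at [0.235, -0.579, 0.292] pointing down, gripper open.
Joint ranges: [-179.83, 179.83], [-69.29, 118.12], [-61.27, 80.66], [-181.25, 117.63], [-171.15, -9.14], [-177.46, 177.46]. Speed limits (degrees/s): [159.86, 159.86, 180, 180, 180, 180].

INTERFACE

Orientations are given as a 3x3 rotation matrix whose columns are the frame's x, y, z axes.
In Python, from station import telemetry, capture, order, r gives the robot as it stands.
- The arm moves only by the tool drive_tool, never from a script. Its argument "series" is a list of rows, each a list of 4 numbers: the shift along the tool's x, y, z as a fraction of full scale, then the turn about the tool's z as a fraction of full scale. In form: [[dx, dy, dz, turn], ...]. A call has 1 to 10 rows; each row is the pose to reach, as a shift and turn from the pose commanded when the call began, along the tool's axes at that moment; what a row does not reach only later rows make up. Full scale, the value 1, is 0.12 m for a shift and 2 rad for a turn. A row lasts 1/8 s, in which the tool goes at most 62.5 mm and 10.7 degrees, less where a joint would pass 70% of its speed; a pose out of reach is approached as far as the arm can. A call with a number of a shift or a turn outside -1 to 1 is refused whole. A call with a gripper value outside its range is refused whole. "fingers" is the finger opening in mm, from 0 to 87, set as the call begins (left out, the last holds). The fingers move at their own pace and stop on an object; the grip force is fixed at half the most. Time passes only in rows, so rows that repeat a pose let the fingers close. It gives the time, the measured TCP pose, the force and the opening at its end, in the units of the state.
- telemetry.sense(): the state, without advancing time (a new reading comes with each control period).
- capture(name): name is "side" or "top"; returns a dict with "color" (400x640x3 uint8, blue, green, red), "fx", "fy", "cx", "cy" (pixels), "eye" and "attitude" of the camera in the world. Camera axes: x right, y up, looking along -z (the intrinsics and any distortion apply to the point x, -y, -z); pixel columns grow to the right and rows downward; lengths in m; the calibration is good to about 2 mm. A picture is of the moment at which its call begins. There is no depth.
- order.finish_job(): hands the job in, once; it reports no verdict.
The state is a dict: "time_s": time; "joints": joint angles; "joint_velocities": joint speeds; "effort": joint torques, N m; "tcp_pos": TCP position; "ee_rot": TCP orientation; "wrist_force": force on the tool from outside, world axes, zero at the start; "moment": the same for the moment, N m; "gripper_width": opening from 0.0 (shut) to 1.0 (fully open).
Only numpy, scipy, OpenCV 4.12 (cv2) and the standard library are available. Lean on these libraries where they do the work, as an engineer would, in place of code of your own. Each camera call takes 0.05 s, during which the arm holds its last target. There are 200 camera calls.

TASK

The blue paint tub already stands in the wooden four-post holder. Set the white mixing tray gently on the tub, square with the holder and wells up, and let go of it; then set the blue lid just as gently (not the orange one) on top of the tray, knob up and centred between the posts. Leave the tub, tray and lid stacked and at rest in the holder.

Things in the scene. Friction and masses are not known exactly. Their poses are not given: they have to be found in the camera images.
- pocket (a point): Centre of the pocket floor of the wooden holder, z up, x and y along the pocket's sides. The holder is fixed, 110 x 110 mm on the table; its pocket floor lies 10 mm above the table. The pocket is 74 x 74 mm inside, open at the top; at each corner stands an L-shaped wooden post, 10 mm thick, up to 78 mm above the pocket floor. Each side is open over 50 mm between the posts, but for a lip 12 mm above the pocket floor, so a finger can come down in the middle of any side.
- tub_mid (a point): Centre (half-way up) of the blue square paint tub with a paper band, 58 x 58 x 50 mm high, flat closed top, about 200 g, loose. It starts standing in the pocket, nearly centred. z up, x and y along its sides.
- tray_mid (a point): Centre (half-way up) of the white square mixing tray with four coloured paint wells on its top, a solid plate 58 x 58 x 20 mm high, about 60 g, lying flat on the table. z up out of the wells, x and y along its sides. Four-fold symmetric: any side may face any side of the holder.
- lid_mid (a point): Centre (half-way up, 18 mm above its underside) of the blue lid: a disc 54 mm across and 10 mm thick with a round knob 24 mm across standing 26 mm above the disc, 36 mm high in all, about 50 g, lying on the table with its knob up. z up through the knob. A lid of the same shape in orange lies near by and is not wanted.

How it is judged (in metres and radians):
On the way:
1. the white tray lies flat on the tub in the holder, square, and is let go (horizontal distance between each of tub_mid, tray_mid and pocket below 0.014 m and angle between each of tub_mid, tray_mid's own z axis and vertical below 0.1 rad and (angle between the x axis of tub_mid and the x axis of pocket, either way round below 0.22 rad or angle between the x axis of tub_mid and the y axis of pocket, either way round below 0.22 rad) and z of tub_mid in the frame of pocket between 0.021 and 0.029 m and (angle between the x axis of tray_mid and the x axis of pocket, either way round below 0.22 rad or angle between the x axis of tray_mid and the y axis of pocket, either way round below 0.22 rad) and z of tray_mid in the frame of pocket between 0.055 and 0.065 m and contact force between the fingers and tray below 0.05 N and linear speed of tray below 0.02 m/s), for 0.2 s.
At the end, for the whole second after the job is handed in: Tub on the pocket floor, tray flat on it, blue lid flat on the tray, knob up: each within 14 mm of the pocket centre sideways, 4 mm (tub) or 5 mm of its stacked height, 0.1 rad of upright; tub and tray within 0.22 rad of square (any quarter turn); released and at rest (all of step 1 and horizontal distance between lid_mid and pocket below 0.014 m and angle between lid_mid's own z axis and vertical below 0.1 rad and z of lid_mid in the frame of pocket between 0.083 and 0.093 m and contact force between the fingers and lid below 0.05 N and linear speed of each of tub, lid below 0.02 m/s); the robot touches nothing.
It fails at once if the tray or the lid is dropped or thrown (faster than 0.7 m/s while the robot does not touch it) ((linear speed of tray above 0.7 m/s and contact force between the arm and tray below 0.01 N and contact force between the fingers and tray below 0.05 N) or (linear speed of lid above 0.7 m/s and contact force between the arm and lid below 0.01 N and contact force between the fingers and lid below 0.05 N)).
It also fails if it takes over 58 s, if anything falls off the work surface, if the arm or the gripper's body presses on something with over 40 N, if the wrist force passes 120 N, or if a joint passes its speed limit or range.

## Working session

There is one attempt and no reset: what is moved stays moved. The work goes in short steps, Python scripts to look and compute and a tool call to move; the robot and the scene stay as the last step left them, time stands still between calls to the robot, and variables do not carry over. Pictures are saved under pics/ and viewed, about 8 in all and at most 12, crops included, and the job is handed in when it is done.

Besides the shell and the picture viewer there is one more tool, called after ">>>" in YAML: its name, and indented under it one key for each argument. drive_tool: Moves the arm, as the interface text tells. Shift numbers are shares of 0.12 m and turn numbers shares of 2 rad, none past 1 either way. Its arguments: {"type":"object","properties":{"series":{"type":"array","items":{"type":"array","items":{"type":"number","minimum":-1,"maximum":1}}},"fingers":{"type":"number"}},"required":["series"]}

```bash
ls; mkdir -p pics
python3 - <<'E'
from station import telemetry, capture, order, r
import cv2,numpy as np
s=telemetry.sense();print(s['time_s'],s['tcp_pos'],np.round(s['ee_rot'],3).tolist(),s['gripper_width'],r.nose_length)
for n in("top","side"):
    c=capture(n);cv2.imwrite(f"pics/{n}0.png",c['color']);print(n,{k:np.round(v,4).tolist() for k,v in c.items() if k!='color'})
E
```

```text
pics
0.0 [ 0.2344772  -0.57886698  0.29117125] [[-0.927, -0.375, -0.001], [-0.375, 0.927, 0.002], [0.0, 0.002, -1.0]] 0.9993609547745503 0.0697
top {'fx': 445.7849, 'fy': 445.7849, 'cx': 324.7708, 'cy': 205.4202, 'eye': [0.4978, 0.0384, 0.7989], 'attitude': [[0.0246, 0.9964, -0.0812], [-0.9988, 0.021, -0.0449], [-0.0431, 0.0822, 0.9957]]}
side {'fx': 464.3704, 'fy': 464.3704, 'cx': 310.9603, 'cy': 195.9104, 'eye': [0.4886, 0.6327, 0.7816], 'attitude': [[-0.9916, 0.098, -0.0838], [-0.1289, -0.7694, 0.6256], [-0.0032, 0.6312, 0.7757]]}
```

View pics/top0.png

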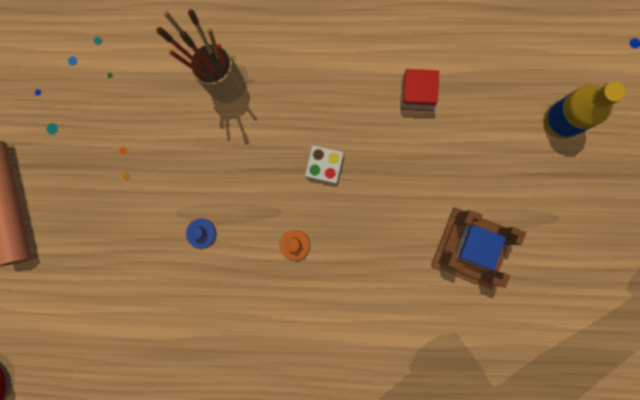

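View pics/side0.png

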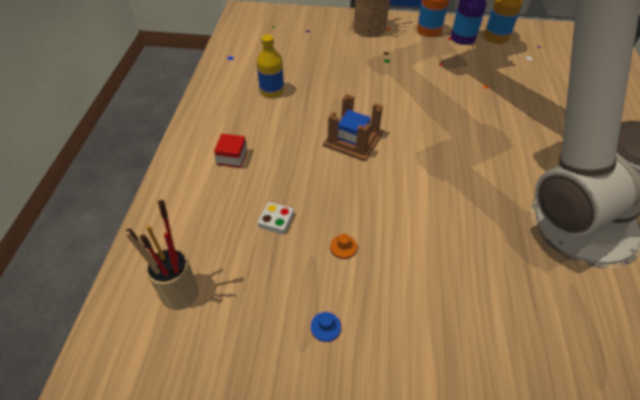

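The top view shows the tray at (325,164), the blue lid at (201,233), the orange lid at (294,245) and the holder with the tub at (482,248). The side view agrees: tray (277,217), blue lid (326,326), holder (354,128).

```bash
cat > h.py <<'E'
import cv2,numpy as np
from station import telemetry,capture,order,r
def ray(c,uv,z):
    uv=np.atleast_2d(np.array(uv,float))
    d=np.c_[(uv[:,0]-c['cx'])/c['fx'],-(uv[:,1]-c['cy'])/c['fy'],-np.ones(len(uv))]@np.array(c['attitude']).T
    e=np.array(c['eye']); return e+d*((z-e[2])/d[:,2])[:,None]
def proj(c,p):
    q=(np.atleast_2d(p)-c['eye'])@np.array(c['attitude'])
    return np.c_[c['cx']-c['fx']*q[:,0]/q[:,2],c['cy']+c['fy']*q[:,1]/q[:,2]]
def mask(c,lo,hi,box):
    m=cv2.inRange(cv2.cvtColor(c['color'],cv2.COLOR_BGR2HSV),lo,hi);o=np.zeros_like(m)
    x0,y0,x1,y1=box;o[y0:y1,x0:x1]=m[y0:y1,x0:x1];return o
def big(m):
    return max(cv2.findContours(m,cv2.RETR_EXTERNAL,cv2.CHAIN_APPROX_NONE)[0],key=cv2.contourArea)[:,0]
def rect(c,cont,z):
    p=ray(c,cont,z)[:,:2]; (x,y),s,a=cv2.minAreaRect((p*1000).astype(np.float32));return [round(float(v),1) for v in(x,y,*s,a)]
def axes(x,y): # quarter-turn symmetric
    pass
E
python3 - <<'E'
from h import *
c=capture('top');s=capture('side')
print('tray',rect(c,big(mask(c,(0,0,120),(180,70,255),(290,130,360,200))),.02),rect(s,big(mask(s,(0,0,130),(180,60,255),(250,195,305,240))),.02))
B=((100,120,40),(130,255,255))
print('tub',rect(c,big(mask(c,*B,(440,215,520,280))),.06),rect(s,big(mask(s,(100,150,60),(130,255,255),(330,105,380,140))),.06))
for n,k,b in(('top',c,(175,205,230,260)),('side',s,(300,300,355,350))):
    ct=big(mask(k,*B,b));print('lid',n,rect(k,ct,.01),rect(k,ct,0.005))
big_=cv2.resize(c['color'][190:310,410:550],None,fx=5.5,fy=5,interpolation=cv2.INTER_CUBIC)
a=cv2.resize(c['color'][195:300,420:540],(480,420),interpolation=cv2.INTER_CUBIC)
b=cv2.resize(s['color'][90:165,315:395],(320,300),interpolation=cv2.INTER_CUBIC)
o=np.zeros((420,800,3),np.uint8);o[:,:480]=a;o[:300,480:]=b
cv2.imwrite('pics/hold.png',cv2.convertScaleAbs(o,alpha=1.5))
E
```

```text
tray [635.2, 76.9, 58.2, 57.6, 78.5] [636.0, 78.6, 58.8, 57.6, 79.0]
tub [496.1, -186.5, 59.3, 57.6, 69.9] [500.8, -179.3, 66.2, 58.4, 64.4]
lid top [507.2, 295.4, 48.4, 49.0, 2.6] [507.2, 297.0, 48.7, 49.3, 2.6]
lid side [508.9, 297.7, 47.4, 49.4, 7.3] [509.1, 295.5, 47.7, 49.7, 7.3]
```

View pics/hold.png

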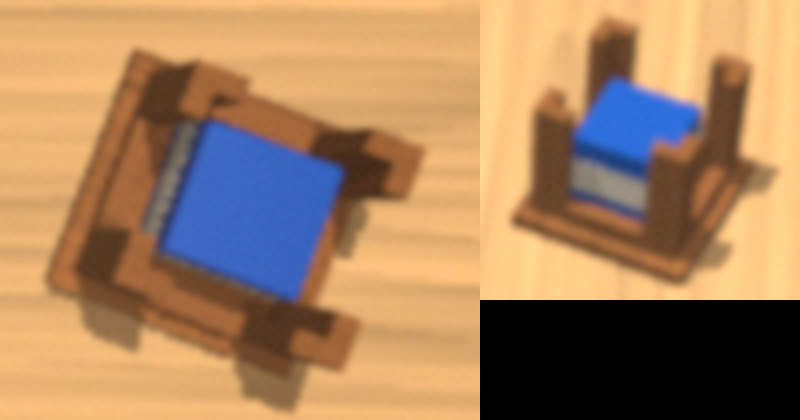

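Run:
```python
from h import *
c=capture('top');s=capture('side')
t=lambda l:np.array(l)/4+[420,195]
q=lambda l:(np.array(l)-[480,0])/4+[315,90]
P=ray(c,t([(195,62),(425,150),(347,370)]),.088)[:,:2]*1000
print(P.round(1).tolist(),np.linalg.norm(np.diff(P,axis=0),axis=1),(P[0]+P[2])/2)
d=P[1]-P[0];print('ang',np.degrees(np.arctan2(d[1],d[0]))%90); d=P[2]-P[1];print(np.degrees(np.arctan2(d[1],d[0]))%90)
Q=ray(s,q([(515,222),(680,283),(768,180)]),.005)[:,:2]*1000
print(Q.round(1).tolist(),np.linalg.norm(np.diff(Q,axis=0),axis=1),(Q[0]+Q[2])/2)
for d in np.diff(Q,axis=0):print(np.degrees(np.arctan2(d[1],d[0]))%90)
R=ray(c,t([(137,50),(50,287)]),.01)[:,:2]*1000;d=R[1]-R[0];print(R,np.linalg.norm(d),np.degrees(np.arctan2(d[1],d[0]))%90)
n=np.array([-d[1],d[0]])/np.linalg.norm(d);print('ctr',R.mean(0)+55*n,R.mean(0)-55*n)
```

```text
[[552.5, -157.0], [519.9, -245.7], [434.0, -215.0]] [94.44544883 91.21601836] [ 493.27287349 -186.02879461]
ang 69.82879069106545
70.34060050212386
[[562.4, -149.9], [462.9, -112.6], [415.0, -204.7]] [106.26340307 103.76125479] [ 488.70836331 -177.2734481 ]
69.44561733470965
62.55440826159999
[[ 563.24577603 -153.39505283]
 [ 459.06090258 -116.11415002]] 110.6542072020668 70.31105741179155
ctr [ 492.62309354 -186.53905847] [529.68358507 -82.97014437]
```

The tray is at (635,77), jaw yaw 78.5°. The holder centre is about (493,-186) at 70°, and the lid about (508,296). The sizes check out, so I set out for the tray.

>>> drive_tool:
  series:
    - [-0.5,0.37,0,0]
    - [-1,0.74,0,0]
    - [-1,0.74,0,0]
  fingers: 87

```text
time_s: 0.68
tcp_pos: [0.3135, -0.4496, 0.2925]
ee_rot: [[-0.926, -0.378, 0.0], [-0.378, 0.926, 0.0], [-0.0, -0.0, -1.0]]
wrist_force: [0.7, -1.1, 0.2]
gripper_width: 0.999
```

>>> drive_tool:
  series:
    - [-0.5,0.37,0,0]
    - [-1,0.74,0,0]
    - [-1,0.74,0,0]

```text
time_s: 1.05
tcp_pos: [0.3916, -0.3222, 0.2926]
ee_rot: [[-0.926, -0.378, 0.001], [-0.378, 0.926, 0.0], [-0.001, -0.0, -1.0]]
wrist_force: [0.7, -0.2, 0.1]
gripper_width: 0.998
```

>>> drive_tool:
  series:
    - [-0.5,0.37,0,0]
    - [-1,0.74,0,0]
    - [-1,0.74,0,0]

```text
time_s: 1.42
tcp_pos: [0.4696, -0.1947, 0.2924]
ee_rot: [[-0.926, -0.378, 0.001], [-0.378, 0.926, 0.0], [-0.001, -0.0, -1.0]]
wrist_force: [0.9, -0.2, -0.3]
gripper_width: 0.998
```

>>> drive_tool:
  series:
    - [-0.5,0.37,0,0]
    - [-1,0.74,0,0]
    - [-1,0.74,0,0]

```text
time_s: 1.8
tcp_pos: [0.5475, -0.0673, 0.2921]
ee_rot: [[-0.926, -0.378, 0.0], [-0.378, 0.926, 0.0], [-0.0, 0.0, -1.0]]
wrist_force: [0.4, 0.0, -1.0]
gripper_width: 0.996
```

>>> drive_tool:
  series:
    - [-0.5,0.37,0,0]
    - [-1,0.74,0.5,0.1]
    - [-1,0.74,0.5,0.29]
    - [-1,0.74,0.5,0.29]
    - [-1,0.74,0.5,0.29]
    - [-1,0.74,0.5,0.29]

```text
time_s: 2.55
tcp_pos: [0.6241, 0.0569, 0.2328]
ee_rot: [[-0.981, 0.192, 0.001], [0.192, 0.981, 0.0], [-0.001, 0.0, -1.0]]
wrist_force: [0.1, -0.2, 0.3]
gripper_width: 0.999
```

```bash
cat >> h.py <<'E'
def go(x,y,z,yaw):
    "shift to a tcp target in mm and jaw yaw in deg, as fractions of full scale in tool axes"
    s=telemetry.sense();R=np.array(s['ee_rot']);p=np.array(s['tcp_pos'])*1000
    a=np.degrees(np.arctan2(R[1,1],R[0,1]));t=(a-yaw+90)%180-90
    print('t',round(s['time_s'],2),'tcp',p.round(1),'jaw',round(a,2),'F',np.round(s['wrist_force'],1),'w',round(s['gripper_width']*87,1),'j6',np.round(s['joints'][5],0),
     '\n need',((R.T@(np.array([x,y,z])-p))/120).round(3),'turn',round(np.radians(t)/2,3))
E
python3 -c "
from h import *
go(635.5,77.5,75,78.5)"
```

```text
t 2.55 tcp [624.1  56.9 232.8] jaw 78.91 F [ 0.1 -0.2  0.3] w 86.9 j6 -121.0 
 need [-0.059  0.187  1.315] turn 0.004
```

>>> drive_tool:
  series:
    - [-0.059,0.187,0.4,0.004]
    - [-0.059,0.187,0.8,0.004]
    - [-0.059,0.187,0.9,0.004]
    - [-0.059,0.187,0.9,0.004]

```text
time_s: 3.05
tcp_pos: [0.6357, 0.0776, 0.1248]
ee_rot: [[-0.98, 0.201, 0.0], [0.201, 0.98, -0.0], [-0.0, -0.0, -1.0]]
wrist_force: [0.3, 1.1, 0.4]
gripper_width: 1.005
```

```bash
python3 -c "
from h import *
go(635.5,77.5,75,78.5)
c=capture('top');s=capture('side')
a=cv2.resize(c['color'][120:220,275:375],(400,400));b=cv2.resize(s['color'][160:260,225:325],(400,400))
cv2.imwrite('pics/tray1.png',np.hstack([a,b]))"
```

```text
t 3.05 tcp [635.7  77.6 124.8] jaw 78.39 F [0.3 1.1 0.4] w 87.4 j6 -123.0 
 need [ 0.002 -0.001  0.415] turn -0.001
```

View pics/tray1.png

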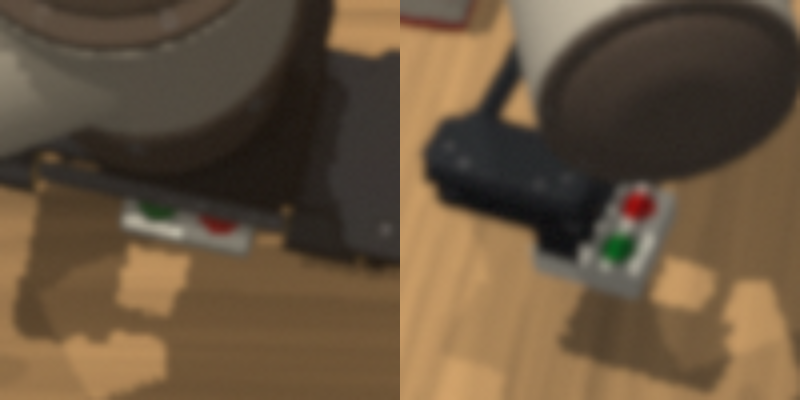

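The fingers straddle the tray with roughly even gaps. In the left panel the tray spans x 120–255 and the gripper is centred on it. Next: descend and grip.

>>> drive_tool:
  series:
    - [0,0,0.15,0]
    - [0,0,0.3,0]
    - [0,0,0.4,0]
    - [0,0,0.415,0]
    - [0,0,0.415,0]
    - [0,0,0.415,0]

```text
time_s: 3.9
tcp_pos: [0.6358, 0.0783, 0.075]
ee_rot: [[-0.979, 0.202, 0.001], [0.202, 0.979, 0.0], [-0.001, 0.001, -1.0]]
wrist_force: [0.6, 0.8, 0.6]
gripper_width: 1.001
```

>>> drive_tool:
  series:
    - [0,0,0,0]
    - [0,0,0,0]
    - [0,0,0,0]
    - [0,0,0,0]
    - [0,0,0,0]
    - [0,0,0,0]
    - [0,0,0,0]
    - [0,0,0,0]
  fingers: 40

```text
time_s: 4.9
tcp_pos: [0.6354, 0.0781, 0.0745]
ee_rot: [[-0.979, 0.202, -0.0], [0.202, 0.979, -0.0], [0.0, -0.0, -1.0]]
wrist_force: [-0.9, -0.1, 1.7]
gripper_width: 0.663
```

```bash
python3 -c "
from h import *
go(493.5,-186,190,70)"
```

```text
t 4.9 tcp [635.4  78.1  74.5] jaw 78.36 F [-0.9 -0.1  1.7] w 57.7 j6 -123.0 
 need [ 0.714 -2.394 -0.962] turn 0.073
```

Gripped: the opening is 57.7 mm, which matches the 58 mm tray. Now lift and carry.

>>> drive_tool:
  series:
    - [0,0,-0.15,0]
    - [0,0,-0.5,0]
    - [0,0,-0.9,0]
    - [0,0,-0.97,0]
    - [0,0,-0.97,0]

```text
time_s: 5.52
tcp_pos: [0.6353, 0.0782, 0.192]
ee_rot: [[-0.979, 0.202, 0.002], [0.202, 0.979, 0.001], [-0.001, 0.001, -1.0]]
wrist_force: [-0.5, -0.7, -1.3]
gripper_width: 0.663
```

>>> drive_tool:
  series:
    - [0.08,-0.25,0,0]
    - [0.2,-0.65,0,0]
    - [0.3,-1,0,0]
    - [0.3,-1,0,0]

```text
time_s: 6.02
tcp_pos: [0.5733, -0.0344, 0.1891]
ee_rot: [[-0.979, 0.205, -0.005], [0.205, 0.979, -0.001], [0.005, -0.002, -1.0]]
wrist_force: [-0.4, 0.0, -1.7]
gripper_width: 0.663
```

>>> drive_tool:
  series:
    - [0.08,-0.25,0,0]
    - [0.2,-0.65,0,0.03]
    - [0.3,-1,0,0.07]
    - [0.3,-1,0,0.073]
    - [0.3,-1,0,0.073]

```text
time_s: 6.65
tcp_pos: [0.5168, -0.142, 0.1902]
ee_rot: [[-0.94, 0.342, -0.001], [0.342, 0.94, 0.0], [0.001, -0.0, -1.0]]
wrist_force: [-0.6, -1.3, -0.3]
gripper_width: 0.664
```

```bash
python3 -c "
from h import *
go(493.5,-186,190,70)"
```

```text
t 6.65 tcp [ 516.8 -142.   190.2] jaw 70.02 F [-0.6 -1.3 -0.3] w 57.7 j6 -112.0 
 need [ 0.057 -0.411  0.002] turn 0.0
```

>>> drive_tool:
  series:
    - [0.03,-0.2,0,0]
    - [0.057,-0.38,0,0]
    - [0.057,-0.411,0,0]
    - [0.057,-0.411,0,0]
    - [0.057,-0.411,0,0]

```text
time_s: 7.28
tcp_pos: [0.4937, -0.1857, 0.1907]
ee_rot: [[-0.94, 0.341, 0.0], [0.341, 0.94, 0.0], [-0.0, 0.0, -1.0]]
wrist_force: [-0.1, -0.6, -0.3]
gripper_width: 0.661
```

```bash
python3 -c "
from h import *
go(493.5,-186,134.5,70)
c=capture('top');s=capture('side')
a=cv2.resize(c['color'][190:310,420:540],(400,400));b=cv2.resize(s['color'][70:170,305:405],(400,400))
cv2.imwrite('pics/hold2.png',cv2.convertScaleAbs(np.hstack([a,b]),alpha=1.6))"
```

```text
t 7.28 tcp [ 493.7 -185.7  190.7] jaw 70.06 F [-0.1 -0.6 -0.3] w 57.5 j6 -107.0 
 need [ 0.001 -0.003  0.469] turn 0.001
```

View pics/hold2.png

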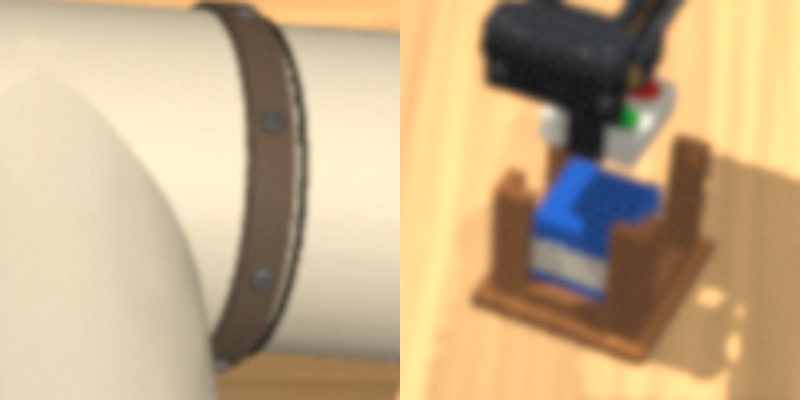

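Side view: the tray is held level above the tub, and the near finger (585,110) lines up with the gap between posts (515,180) and (635,230). I check the projected post corners before going down.

```bash
python3 -c "
from h import *
s=capture('side');a=np.radians(70);R=np.array([[np.cos(a),-np.sin(a)],[np.sin(a),np.cos(a)]])
for h,z,w in((47,88,'post top outer'),(55,10,'base top'),(55,0,'base bottom')):
  k=np.array([[h,h],[h,-h],[-h,-h],[-h,h]])@R.T+[493.3,-186.3]
  print(w,((proj(s,np.c_[k,np.full(4,z)]/1000)-[305,70])*4+[400,0]).round(0).tolist())"
```

```text
post top outer [[650.0, 239.0], [495.0, 187.0], [565.0, 92.0], [715.0, 139.0]]
base top [[645.0, 353.0], [473.0, 292.0], [552.0, 181.0], [717.0, 236.0]]
base bottom [[644.0, 365.0], [473.0, 304.0], [551.0, 193.0], [715.0, 249.0]]
```

The projection matches the picture to within about a millimetre, so the holder pose is confirmed. Going down.

>>> drive_tool:
  series:
    - [0,0,0.12,0]
    - [0,0,0.24,0]
    - [0,0,0.34,0]
    - [0,0,0.41,0]
    - [0,0,0.44,0]
    - [0,0,0.44,0]

```text
time_s: 8.18
tcp_pos: [0.4932, -0.1865, 0.1379]
ee_rot: [[-0.94, 0.342, -0.0], [0.342, 0.94, -0.0], [0.0, -0.0, -1.0]]
wrist_force: [-0.4, 0.1, -0.9]
gripper_width: 0.659
```

>>> drive_tool:
  series:
    - [0,0,0.006,0]
    - [0,0,0.012,0]
    - [0,0,0.018,0]
    - [0,0,0.024,0]
    - [0,0,0.024,0]

```text
time_s: 8.8
tcp_pos: [0.4931, -0.1864, 0.1351]
ee_rot: [[-0.94, 0.342, -0.0], [0.342, 0.94, 0.0], [0.0, -0.0, -1.0]]
wrist_force: [0.9, 0.4, -1.6]
gripper_width: 0.664
```

```bash
python3 -c "
from h import *
go(493.5,-186,134.5,70)"
```

```text
t 8.8 tcp [ 493.1 -186.4  135.1] jaw 69.99 F [ 0.9  0.4 -1.6] w 57.8 j6 -107.0 
 need [-0.002  0.004  0.005] turn -0.0
```

>>> drive_tool:
  series:
    - [0,0,0.005,0]
    - [0,0,0.008,0]
    - [0,0,0.008,0]
    - [0,0,0.008,0]

```text
time_s: 9.3
tcp_pos: [0.4932, -0.1864, 0.1345]
ee_rot: [[-0.94, 0.342, 0.0], [0.342, 0.94, -0.0], [-0.0, -0.0, -1.0]]
wrist_force: [-0.9, 1.8, 3.3]
gripper_width: 0.661
```

```bash
python3 -c "
from h import *
go(493.5,-186,134.5,70)"
```

```text
t 9.3 tcp [ 493.2 -186.4  134.5] jaw 70.0 F [-0.9  1.8  3.3] w 57.5 j6 -107.0 
 need [-0.001  0.004 -0.   ] turn -0.0
```

Contact felt (+3 N), so release and back straight up.

>>> drive_tool:
  series:
    - [0,0,0,0]
    - [0,0,0,0]
    - [0,0,0,0]
    - [0,0,0,0]
    - [0,0,0,0]
    - [0,0,0,0]
  fingers: 78

```text
time_s: 10.05
tcp_pos: [0.4931, -0.1864, 0.1342]
ee_rot: [[-0.94, 0.342, -0.0], [0.342, 0.94, 0.0], [0.0, -0.0, -1.0]]
wrist_force: [0.8, -1.1, -0.5]
gripper_width: 0.897
```

>>> drive_tool:
  series:
    - [0,0,-0.1,0]
    - [0,0,-0.3,0]
    - [0,0,-0.7,0]
    - [0,0,-1,0]
    - [0,0,-1,0]

```text
time_s: 10.68
tcp_pos: [0.4947, -0.1867, 0.2586]
ee_rot: [[-0.94, 0.342, 0.009], [0.342, 0.94, -0.001], [-0.009, 0.002, -1.0]]
wrist_force: [0.3, 0.7, -0.4]
gripper_width: 0.899
```

>>> drive_tool:
  series:
    - [0,0.4,0,0]
    - [0,0.8,0,0]
    - [0,1,0,0]
    - [0,1,0,0]

```text
time_s: 11.18
tcp_pos: [0.5343, -0.0723, 0.2537]
ee_rot: [[-0.941, 0.34, -0.001], [0.34, 0.941, 0.0], [0.001, -0.0, -1.0]]
wrist_force: [-0.6, 0.1, -0.7]
gripper_width: 0.896
```

```bash
python3 -c "
from h import *
go(508,296,180,70)
c=capture('top');s=capture('side')
a=cv2.resize(c['color'][190:310,420:540],(400,400));b=cv2.resize(s['color'][70:170,305:405],(400,400))
cv2.imwrite('pics/hold3.png',cv2.convertScaleAbs(np.hstack([a,b]),alpha=1.5))"
```

```text
t 11.18 tcp [534.3 -72.3 253.7] jaw 70.14 F [-0.6  0.1 -0.7] w 78.0 j6 -119.0 
 need [1.248 2.813 0.615] turn 0.001
```

View pics/hold3.png

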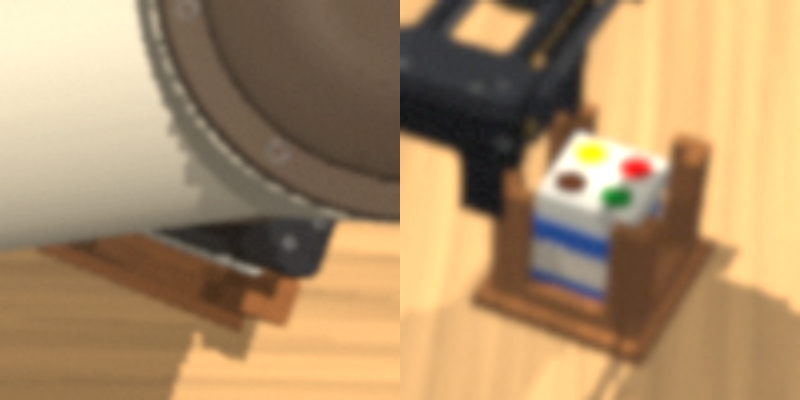

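The tray lies flat and square on the tub, with the post tops standing around it at (515,185) and (635,235). Next the blue lid.

>>> drive_tool:
  series:
    - [0.2,0.4,0,0]
    - [0.4,0.85,0,0]
    - [0.43,1,0,0]
    - [0.43,1,0,0]
  fingers: 60

```text
time_s: 11.78
tcp_pos: [0.5268, 0.0569, 0.2541]
ee_rot: [[-0.94, 0.341, -0.0], [0.341, 0.94, -0.0], [0.0, -0.0, -1.0]]
wrist_force: [-1.1, 0.2, -0.9]
gripper_width: 0.696
```

>>> drive_tool:
  series:
    - [0.2,0.4,0,0]
    - [0.4,0.85,0.1,0]
    - [0.43,1,0.3,0]
    - [0.43,1,0.3,-0.1]
    - [0.43,1,0.3,-0.2]
    - [0.43,1,0.3,-0.26]
    - [0.43,1,0.3,-0.26]

```text
time_s: 12.65
tcp_pos: [0.5197, 0.1855, 0.2181]
ee_rot: [[-0.986, -0.166, -0.001], [-0.166, 0.986, -0.0], [0.001, -0.0, -1.0]]
wrist_force: [-0.0, -0.7, -0.5]
gripper_width: 0.691
```

```bash
python3 -c "
from h import *
go(508,296,130,100)
s=capture('side')
ct=big(mask(s,(100,120,40),(130,255,255),(300,290,355,350)));print(rect(s,ct,.008))
b=cv2.resize(s['color'][250:400,240:440],(800,600));cv2.imwrite('pics/lid1.png',b)"
```

```text
t 12.65 tcp [519.7 185.5 218.1] jaw 99.55 F [-0.  -0.7 -0.5] w 60.1 j6 -117.0 
 need [-0.057  0.924  0.733] turn -0.004
[509.0, 296.8, 47.5, 49.5, 7.3]
```

>>> drive_tool:
  series:
    - [-0.03,0.4,0,0]
    - [-0.057,0.8,0.1,0]
    - [-0.057,0.924,0.4,0]
    - [-0.057,0.924,0.73,0]
    - [-0.057,0.924,0.73,0]
    - [-0.057,0.924,0.73,0]

```text
time_s: 13.45
tcp_pos: [0.5083, 0.2976, 0.132]
ee_rot: [[-0.986, -0.169, 0.002], [-0.169, 0.986, 0.001], [-0.002, 0.001, -1.0]]
wrist_force: [0.9, 0.1, -0.1]
gripper_width: 0.688
```

```bash
python3 -c "
from h import *
go(508,296.3,85,100)
c=capture('top');s=capture('side')
a=cv2.resize(c['color'][180:290,150:260],(400,400));b=cv2.resize(s['color'][270:380,270:380],(400,400))
cv2.imwrite('pics/lid1.png',np.hstack([a,b]))"
```

```text
t 13.45 tcp [508.3 297.6 132. ] jaw 99.72 F [ 0.9  0.1 -0.1] w 59.8 j6 -126.0 
 need [ 0.005 -0.01   0.391] turn -0.002
```

View pics/lid1.png

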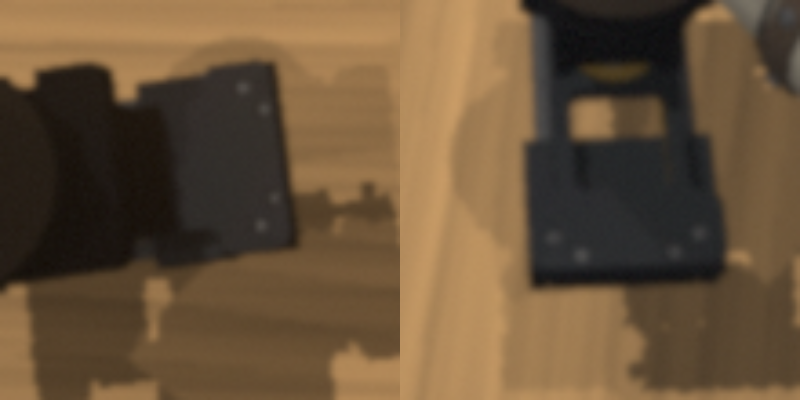

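The gripper body hides the lid in both views, at about (200,160) in the left panel and (625,210) in the right. Two cameras agreed within 2 mm beforehand, so I descend while watching the force.

>>> drive_tool:
  series:
    - [0.005,-0.01,0.1,0]
    - [0.005,-0.01,0.2,0]
    - [0.005,-0.01,0.3,0]
    - [0.005,-0.01,0.37,0]
    - [0.005,-0.01,0.391,0]
    - [0.005,-0.01,0.391,0]

```text
time_s: 14.3
tcp_pos: [0.5069, 0.2964, 0.0835]
ee_rot: [[-0.985, -0.17, -0.0], [-0.17, 0.985, -0.0], [0.0, -0.0, -1.0]]
wrist_force: [-0.4, 1.0, 0.7]
gripper_width: 0.688
```

>>> drive_tool:
  series:
    - [0,0,0,0]
    - [0,0,0,0]
    - [0,0,0,0]
    - [0,0,0,0]
    - [0,0,0,0]
    - [0,0,0,0]
    - [0,0,0,0]
    - [0,0,0,0]
  fingers: 12

```text
time_s: 15.3
tcp_pos: [0.5068, 0.2963, 0.0838]
ee_rot: [[-0.985, -0.17, 0.0], [-0.17, 0.985, 0.0], [-0.0, 0.0, -1.0]]
wrist_force: [-0.8, 0.3, 1.0]
gripper_width: 0.265
```

```bash
python3 -c "
from h import *
go(493.3,-186.3,230,70)"
```

```text
t 15.3 tcp [506.8 296.3  83.8] jaw 99.79 F [-0.8  0.3  1. ] w 23.0 j6 -126.0 
 need [ 0.795 -3.944 -1.218] turn 0.26
```

>>> drive_tool:
  series:
    - [0,0,-0.1,0]
    - [0,0,-0.3,0]
    - [0,0,-0.6,0]
    - [0,0,-0.9,0]
    - [0,0,-1,0]
    - [0,0,-1,0]

```text
time_s: 16.05
tcp_pos: [0.5068, 0.2964, 0.2043]
ee_rot: [[-0.985, -0.17, 0.001], [-0.17, 0.985, 0.001], [-0.001, 0.001, -1.0]]
wrist_force: [-0.0, -0.1, -0.5]
gripper_width: 0.266
```

>>> drive_tool:
  series:
    - [0.08,-0.35,0,0]
    - [0.15,-0.75,-0.1,0]
    - [0.2,-1,-0.22,0]
    - [0.2,-1,-0.22,0]

```text
time_s: 16.55
tcp_pos: [0.5032, 0.1722, 0.2296]
ee_rot: [[-0.986, -0.167, -0.001], [-0.167, 0.986, -0.0], [0.001, -0.0, -1.0]]
wrist_force: [0.4, 0.9, 0.3]
gripper_width: 0.271
```

```bash
python3 -c "
from h import *
go(493.3,-186.3,230,70)
p=np.array(telemetry.sense()['tcp_pos'])+[0,0,-.07]
k=capture('side');u=proj(k,p)[0];print(u)
x,y=[int(v) for v in u];b=k['color'][max(0,y-60):y+60,x-80:x+80];cv2.imwrite('pics/lid2.png',cv2.resize(b,None,fx=4,fy=4))"
```

```text
t 16.55 tcp [503.2 172.2 229.6] jaw 99.63 F [0.4 0.9 0.3] w 23.6 j6 -117.0 
 need [ 5.810e-01 -2.932e+00 -2.000e-03] turn 0.259
[339.20014959 218.09810729]
```

View pics/lid2.png

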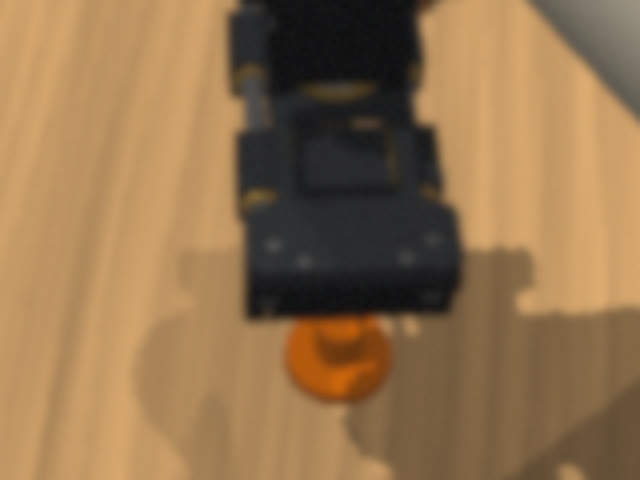

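The lid is hidden behind the gripper; only the orange lid at (338,355), still on the table, is visible. The opening of 23.6 mm shows the knob is held. Carry on.

>>> drive_tool:
  series:
    - [0.08,-0.35,0,0]
    - [0.15,-0.75,0,0]
    - [0.2,-1,0,0]
    - [0.2,-1,0,0]

```text
time_s: 17.1
tcp_pos: [0.4998, 0.0509, 0.2286]
ee_rot: [[-0.986, -0.168, -0.003], [-0.168, 0.986, -0.001], [0.003, -0.0, -1.0]]
wrist_force: [1.2, 0.0, -1.2]
gripper_width: 0.265
```

>>> drive_tool:
  series:
    - [0.08,-0.35,0,0]
    - [0.15,-0.75,0,0]
    - [0.2,-1,0,0.08]
    - [0.2,-1,0,0.16]
    - [0.2,-1,0,0.24]
    - [0.2,-1,0,0.26]
    - [0.2,-1,0,0.26]

```text
time_s: 17.98
tcp_pos: [0.4975, -0.0694, 0.2292]
ee_rot: [[-0.94, 0.34, -0.001], [0.34, 0.94, 0.0], [0.001, -0.0, -1.0]]
wrist_force: [-0.5, 0.0, 0.4]
gripper_width: 0.263
```

```bash
python3 -c "
from h import *
go(493.3,-186.3,230,70)"
```

```text
t 17.98 tcp [497.5 -69.4 229.2] jaw 70.11 F [-0.5  0.   0.4] w 22.9 j6 -120.0 
 need [-0.298 -0.928 -0.007] turn 0.001
```

>>> drive_tool:
  series:
    - [-0.12,-0.4,0,0]
    - [-0.24,-0.75,0,0]
    - [-0.298,-0.928,0,0]
    - [-0.298,-0.928,0,0]
    - [-0.298,-0.928,0,0]

```text
time_s: 18.6
tcp_pos: [0.4928, -0.1868, 0.2297]
ee_rot: [[-0.94, 0.341, -0.001], [0.341, 0.94, 0.0], [0.001, 0.0, -1.0]]
wrist_force: [-1.1, 0.0, -1.3]
gripper_width: 0.267
```

>>> drive_tool:
  series:
    - [0,0,0.1,0]
    - [0,0,0.25,0]
    - [0,0,0.33,0]
    - [0,0,0.35,0]
    - [0,0,0.35,0]

```text
time_s: 19.23
tcp_pos: [0.4928, -0.1874, 0.1882]
ee_rot: [[-0.94, 0.342, 0.0], [0.342, 0.94, -0.0], [-0.0, -0.0, -1.0]]
wrist_force: [0.1, 0.0, -1.0]
gripper_width: 0.265
```

```bash
python3 -c "
from h import *
go(493.3,-186.3,164,70)
s=capture('side')
ct=big(mask(s,(100,120,40),(130,255,255),(320,70,400,124)));print(ct.min(0),ct.max(0))
p=np.array(telemetry.sense()['tcp_pos'])-[0,0,.0788];a=np.linspace(0,6.28,40)
q=proj(s,p+.027*np.c_[np.cos(a),np.sin(a),0*a]);print('expected disc',q.min(0),q.max(0))
b=cv2.resize(s['color'][65:165,305:405],(600,600));cv2.imwrite('pics/place1.png',cv2.convertScaleAbs(b,alpha=1.5))"
```

```text
t 19.23 tcp [ 492.8 -187.4  188.2] jaw 70.02 F [ 0.1  0.  -1. ] w 23.0 j6 -107.0 
 need [-0.001  0.01   0.202] turn 0.0
[345  97] [366 110]
expected disc [345.36796041  95.07933883] [369.62056209 110.79395558]
```

View pics/place1.png

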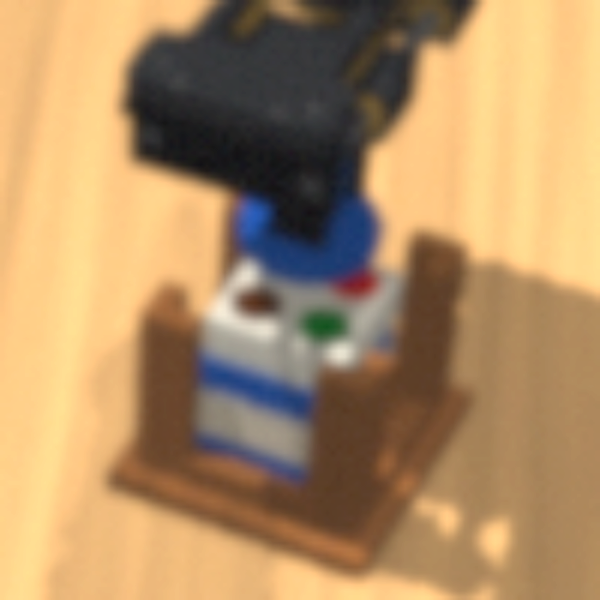

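The blue disc spans x 237–382, which is columns 344.5–368.7 against an expected 345–370. It is centred in the grip, level and above the tray, so I lower it gently.

>>> drive_tool:
  series:
    - [0,0.01,0.06,0]
    - [0,0.01,0.12,0]
    - [0,0.01,0.165,0]
    - [0,0.01,0.18,0]
    - [0,0.01,0.188,0]
    - [0,0.01,0.194,0]
    - [0,0.01,0.194,0]
    - [0,0.01,0.194,0]

```text
time_s: 20.27
tcp_pos: [0.493, -0.1864, 0.1649]
ee_rot: [[-0.94, 0.342, 0.0], [0.342, 0.94, -0.0], [-0.0, 0.0, -1.0]]
wrist_force: [0.2, -0.1, -0.7]
gripper_width: 0.267
```

```bash
python3 -c "
from h import *
go(493.3,-186.3,163.8,70)"
```

```text
t 20.27 tcp [ 493.  -186.4  164.9] jaw 69.99 F [ 0.2 -0.1 -0.7] w 23.2 j6 -107.0 
 need [-0.002  0.002  0.01 ] turn -0.0
```

>>> drive_tool:
  series:
    - [0,0,0.004,0]
    - [0,0,0.008,0]
    - [0,0,0.011,0]
    - [0,0,0.011,0]
    - [0,0,0.011,0]

```text
time_s: 20.9
tcp_pos: [0.493, -0.1864, 0.1637]
ee_rot: [[-0.94, 0.342, 0.0], [0.342, 0.94, -0.0], [-0.0, -0.0, -1.0]]
wrist_force: [-0.7, 0.9, 1.5]
gripper_width: 0.265
```

```bash
python3 -c "
from h import *
go(493.3,-186.3,163.8,70)"
```

```text
t 20.9 tcp [ 493.  -186.4  163.7] jaw 70.0 F [-0.7  0.9  1.5] w 23.1 j6 -107.0 
 need [-0.002  0.002 -0.   ] turn 0.0
```

>>> drive_tool:
  series:
    - [0,0,0.003,0]
    - [0,0,0.003,0]
    - [0,0,0.003,0]

```text
time_s: 21.28
tcp_pos: [0.493, -0.1864, 0.1637]
ee_rot: [[-0.94, 0.342, 0.0], [0.342, 0.94, -0.0], [-0.0, -0.0, -1.0]]
wrist_force: [-2.1, 2.2, 5.3]
gripper_width: 0.271
```

>>> drive_tool:
  series:
    - [0,0,0,0]
    - [0,0,0,0]
    - [0,0,0,0]
    - [0,0,0,0]
    - [0,0,0,0]
    - [0,0,0,0]
  fingers: 55

```text
time_s: 22.02
tcp_pos: [0.493, -0.1864, 0.1631]
ee_rot: [[-0.94, 0.342, 0.0], [0.342, 0.94, 0.0], [-0.0, 0.0, -1.0]]
wrist_force: [-0.4, 0.2, 0.8]
gripper_width: 0.632
```

>>> drive_tool:
  series:
    - [0,0,-0.1,0]
    - [0,0,-0.3,0]
    - [0,0,-0.6,0]
    - [0,0,-0.9,0]
    - [0,0,-0.9,0]

```text
time_s: 22.65
tcp_pos: [0.4945, -0.1867, 0.2754]
ee_rot: [[-0.94, 0.342, 0.008], [0.342, 0.94, -0.001], [-0.008, 0.002, -1.0]]
wrist_force: [-0.5, -0.4, -0.3]
gripper_width: 0.635
```

>>> drive_tool:
  series:
    - [0,0.4,0,0]
    - [0,0.8,0,0]
    - [0,1,0,0]
    - [0,1,0,0]

```text
time_s: 23.15
tcp_pos: [0.5342, -0.0723, 0.2707]
ee_rot: [[-0.941, 0.34, -0.001], [0.34, 0.941, 0.0], [0.001, -0.0, -1.0]]
wrist_force: [0.7, -0.1, 0.4]
gripper_width: 0.63
```

>>> drive_tool:
  series:
    - [0,0.4,0,0]
    - [0,0.8,0,0]
    - [0,1,0,0]
    - [0,1,0,0]

```text
time_s: 23.65
tcp_pos: [0.5752, 0.0395, 0.2706]
ee_rot: [[-0.94, 0.341, -0.001], [0.341, 0.94, -0.0], [0.001, -0.001, -1.0]]
wrist_force: [0.2, -0.2, -0.1]
gripper_width: 0.632
```

```bash
python3 -c "
from h import *
go(493.3,-186.3,163.8,70)
c=capture('top');s=capture('side')
a=cv2.resize(c['color'][190:310,420:540],(400,400));b=cv2.resize(s['color'][70:170,305:405],(400,400))
a_=np.linspace(0,6.28,40);q=proj(s,np.array([.4933,-.1863,.09])+.027*np.c_[np.cos(a_),np.sin(a_),0*a_]);print('expected disc in crop',(q.min(0)-[305,70])*4,(q.max(0)-[305,70])*4)
ct=big(mask(s,(100,130,50),(130,255,255),(320,80,400,125)));print((ct.min(0)-[305,70])*4,(ct.max(0)-[305,70])*4)
cv2.imwrite('pics/end.png',cv2.convertScaleAbs(np.hstack([a,b]),alpha=1.5))"
```

```text
t 23.65 tcp [575.2  39.5 270.6] jaw 70.06 F [ 0.2 -0.2 -0.1] w 54.9 j6 -130.0 
 need [-1.000e-03 -2.001e+00  8.920e-01] turn 0.001
expected disc in crop [158.76747058 129.00155801] [254.4296167  191.91963369]
[156 116] [244 196]
```

View pics/end.png

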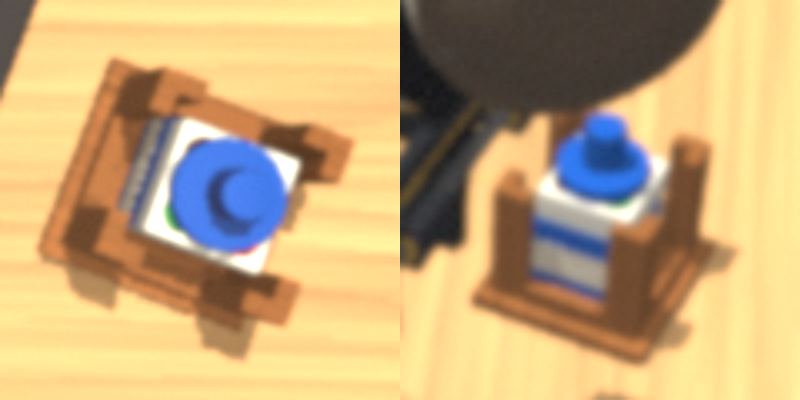

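Both panels show tub, tray and blue lid stacked upright between the posts, the disc at about (228,193) in the top crop and (602,165) in the side crop. One last numeric check, then I hand it in.

```bash
python3 -c "
from h import *
c=capture('top')
m=mask(c,(100,150,70),(130,255,255),(466,222,512,270));m=cv2.morphologyEx(m,cv2.MORPH_OPEN,np.ones((7,7)))
print('lid',rect(c,big(m),.09),'pocket 493.3 -186.3')
w=cv2.convexHull(big(mask(c,(0,0,110),(180,70,255),(455,218,515,278))))[:,0];print('tray',rect(c,w,.08))
print(order.finish_job())"
```

```text
lid [496.1, -186.0, 49.2, 43.6, 89.9] pocket 493.3 -186.3
tray [493.4, -186.3, 62.6, 59.5, 70.6]
the job is handed in; nothing more can be done
None
```

I set the white tray on the tub and released it, then set the blue lid on the tray and released that too. I handed the job in at about 24 s of the 58 s allowed; no verdict is reported, so the checks below are my own.

- **Tray:** measured at (493.4, -186.3) mm with a yaw of 70.6°. The pocket is at (493.3, -186.3) mm and 70°. The tray outline came out 62.6 x 59.5 mm instead of 58 x 58, so it is slightly contaminated by the tub's band.
- **Lid:** measured about 3 mm from the pocket centre, inside the 14 mm limit. Its mask was clipped (49 x 44 mm instead of 54 mm across), so that offset is rough. The disc in the side view lay within about 2–3 px of where it should be.
- **Contact:** the wrist force peaked at about 3 N when the tray touched and about 5 N when the lid touched. The gripper read 23 mm on the 24 mm knob, but the lid was held level and centred.
- **Final state:** both views showed the stack upright between the posts. The gripper was well clear, and the orange lid was not touched.
- **Not seen directly:** the gripper hid the lid during the grasp itself. I relied there on the earlier two-camera agreement, which was within about 2 mm.

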